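# Spread a snap ring onto an axle stub and hold it at its groove

### The job

Take the red-handled snap-ring pliers out of the wooden stand, put their closed tips down between the two ears of the black snap ring on the steel bench block and squeeze the handles so that the pliers alone spread and pick up the ring; keep the gripper's fingers off the ring. Slide the ring, spread wide, over the end of the upright axle stub and down to the dark groove just above the brass sleeve. Finish holding it there, pliers still gripped and squeezed, the ring level with the groove, roughly flat and spread clear of the shaft, neither let go nor leaned on hard; leave the other parts on the bench where they are.

Things in the scene. Friction and masses are not known exactly. Their poses are not given: they have to be found in the camera images.
- pliers: red-handled snap-ring pliers, 178 mm long, 160 g, upright, nose down in the stand. Origin: midway between the blade tips (2 mm above them at rest, level at the stop), 15 mm above the bench at the start; z up along the pliers, y the line along which handles close and blades part, x normal to the pliers (alike either way round). Pivot at z = 75 mm. Joint block: 32 mm in y, 19 in x, z 60 to 78
- jaw_left (a joint): angle of one half of the pliers (the other mirrors it), rad: 0 = handles open, blades together; 0.21 = stop, fully squeezed. Over the blades' outer faces: 8 mm + 150 mm x angle (40 mm at the stop). The blades meet the ears of the relaxed ring at about 0.075; from 0.10 the ring can be lifted; at the stop it is spread wide enough
- pliers_grip (a point): point between the two red grips at z = 153 mm of the pliers: grip here, closing along y. Grips are 14 mm wide in x, z 119 to 176 mm, 59 mm over their outsides here at rest (63 at their top ends), about 40 at angle 0.11, 22 at the stop. A spring opens them: 6 N at rest, 9 N at the stop, 17 N with the ring spread. Closing them moves the blades APART and lifts them 2 mm in the pliers
- ring: black spring-steel snap ring with two notched ears, 4 mm thick, 6 mm wide, 32 g, lying flat on the bench block, underside 25 mm above the bench. Origin: its centre, on the underside; z up; +x from the centre through the gap between the ears. Inner width 38 mm relaxed (the shaft is 42), 45 mm with the ears 38 mm apart; outside 57 mm. Back's inner edge at x = -22.5 mm
- ear_left (a point): bottom of the shallow V-notch in the inner face of the ear on the ring's +y side, at x = 29.5 mm of the ring (ears reach from x = 21 to 38 mm). The blades belong midway between the two ear points (3 mm off is still good: the notches centre them). These are 22 mm apart relaxed, about 42 at the pliers' stop; the ears spring shut with 5 N (relaxed) to 9 N (spread)
- ear_right (a point): the same in the ear on the ring's -y side; the distance between the two points is the spread
- ring_mid (a point): centre of the ring at half its thickness, 2 mm above ring
- bench_block: fixed bright steel block 100 (x) by 90 (y) by 25 mm high; origin: centre of its underside on the bench. The ring lies flat on it with its ears roughly towards the block's +x side
- stand: fixed wooden pliers stand 75 (x) by 110 (y) by 75 mm high with a 15 by 26 mm slot in the middle, long side along y, that the pliers' nose hangs in; their joint block rests on its top. Origin: centre of its underside
- stub: fixed steel axle stub standing upright on a round 124 mm flange with wheel studs (tops 40 mm high); origin: axis, on the bench. Bearing 85 mm across up to 64 mm, brass spacer sleeve 50 mm across up to 80 mm, groove 6 mm wide and 38 mm across from 80 to 86 mm, then the shaft, 42 mm across, up to 95 mm and a cone to 35 mm across at the end face at 99 mm
- groove (a point): middle of the groove, on the stub's axis, 83 mm above the bench
- stub_end (a point): centre of the stub's end face, 99 mm above the bench
- tow_ball_a: bystander: tow ball standing on its hexagon, 50 mm across, 103 mm high
- tow_ball_b: bystander: a second, rusty tow ball, same size
- hex_bolt: bystander: rusty hexagon bolt standing on its head, 36 mm across, 89 mm high
- castle_nut: bystander: rusty castle nut 36 mm across, 23 mm high, near the stub
- flap_disc: bystander: blue flap disc lying flat, 120 mm across, 13 mm high
- nut_jar: bystander: clear jar with red lid full of nuts, 100 mm across, 147 mm high
- coil_spring: bystander: grey coil spring standing upright, 63 mm across, 100 mm high
- pliers_tip (a point): same point as the origin of pliers. Each blade is 5 mm in x and 4.5 mm long (z 0 to 4.5 mm) and pushes an ear outwards with its outer face; above it a shoulder 12 mm wide in x stands out 3 mm and rests on the ear, so the blade tips come level with the ring's underside. With the tips on the block under the ring the blades are right

How it is judged (in metres and radians):
On the way, in this order (a step that is already met when the one before it is completed fails the run):
1. the ring has been lifted off the bench block in the pliers' jaws (height (world z) of ring above 0.045 m and contact force between pliers and ring above 0.5 N and contact force between the fingers and pliers above 1 N), for 0.2 s.
2. the ring, spread, is above the end of the stub and over it (horizontal distance between ring and stub_end below 0.012 m and z of ring in the frame of stub_end above -0.002 m and distance between ear_left and ear_right above 0.036 m and contact force between pliers and ring above 0.5 N), for 0.1 s.
At the end, for the whole second after the job is handed in: The pliers are held squeezed in the gripper and hold the ring spread (ear faces at least 36 mm apart) around the shaft: ring centre within 6 mm of the stub's axis, its mid-plane within 3 mm of the middle of the groove, tilted less than 0.2 rad, at rest, pressing on the stub with less than 15 N (horizontal distance between ring_mid and groove below 0.006 m and z of ring_mid in the frame of groove between -0.003 and 0.003 m and angle between ring's own z axis and vertical below 0.2 rad and distance between ear_left and ear_right above 0.036 m and contact force between the fingers and pliers above 3 N and contact force between pliers and ring above 0.5 N and contact force between each of ring, pliers and stub below 15 N and linear speed of ring below 0.02 m/s); the arm keeps its last pose, push and grip.
It fails at once if the fingers touch the ring (contact force between the fingers and ring above 1 N).
It fails at once if a bystander is shifted by more than 30 mm (distance of any of tow_ball_a, tow_ball_b, hex_bolt, castle_nut, flap_disc, nut_jar, coil_spring from where it was at the start of the episode above 0.03 m).
It also fails if it takes over 61 s, if anything falls off the work surface, if the arm or the gripper's body presses on something with over 40 N, if the wrist force passes 120 N, or if a joint passes its speed limit or range.

### The arm

A 6-joint arm with a two-finger parallel gripper is mounted at the origin on the work surface. World frame = base frame: x ahead of the robot, y to its left, z up, the work surface at z = 0. Lengths are in m, angles in degrees, forces in N, time in s.
With the tool pointing down it reaches from about 0.275 to 0.875 m from the base axis. Payload 12.5 kg.
Tool frame: the origin (TCP) lies between the finger pads; the fingertips stand 17 mm ahead of it and the grasp point (between the pads) lies 2 mm behind it; z points along the fingers, y is the line along which they close (so a half turn about z gives the same grasp; the last joint's range is limited). The gripper opens to 85 mm and grips with 20 to 120 N. Pads are 22 mm wide; open, the fingers measure 114 mm over their backs; the gripper's body (76 mm by 85 mm) begins 54 mm behind the grasp point. The pads swing forward as they close: fully open they stand 13 mm farther back than shut.
Start: joints at [65.97, 20.094, 94.641, -0, 65.266, -4.847], TCP at [0.181, 0.519, 0.248] pointing down, gripper open.
Joint ranges: [-157.81, 157.81], [-45, 120.19], [0.68, 151.7], [-89.99, 269.99], [4.06, 180], [-164.3, 164.3]. Speed limits (degrees/s): [127.2, 127.2, 159.86, 180, 180, 180].

### API

Orientations are given as [roll, pitch, yaw] about the fixed x, y, z axes, in that order (R = Rz(yaw) Ry(pitch) Rx(roll)).
In Python, from bench import arm, cams, job, finder gives the robot as it stands.
- The arm moves only by the tool send_rows, never from a script. Its argument "deltas" is a list that holds one entry, the list of rows, each a list of 5 numbers: the finger opening in cm, from 0 to 8.54, then the shift along the world's x, y, z in cm, then the turn about the world's z in degrees. In form: [[[gripper, tx, ty, tz, roll], ...]]. A call has 1 to 10 rows; each row is the pose to reach, as a shift and turn from the pose commanded when the call began; what a row does not reach only later rows make up. A row lasts 1/8 s, in which the tool goes at most 62.5 mm and 10.7 degrees, less where a joint would pass 70% of its speed; a pose out of reach is approached as far as the arm can. A call with a gripper value outside its range is refused whole. The fingers move at their own pace and stop on an object; "force" is the grip in N (left out, the last holds). Time passes only in rows, so rows that repeat a pose let the fingers close. It gives the time, the measured TCP pose, the force, the opening and the grip force at its end, in the units of the state.
- arm.get_obs(): the state, without advancing time (a new reading comes with each control period).
- cams.camera(name): name is "scene" or "top"; returns the picture (420x560x3 uint8, red, green, blue); there is no depth.
- cams.camera_info(name): a dict with "vertical_fov" (degrees; the focal length in pixels is half the picture's height over the tangent of half this angle, whatever the lens; pixels are square), "cx", "cy" (the principal point, pixels), "D" ([k1, k2, p1, p2, k3] as OpenCV has them; the pictures are not rectified), "extrinsics" (4x4, takes a point from world to camera coordinates). Camera axes: x right, y up, looking along -z (the intrinsics and any distortion apply to the point x, -y, -z); pixel columns grow to the right and rows downward; lengths in m; the calibration is good to about 2 mm. A picture is of the moment at which its call begins. camera_info takes no time and is no camera call.
- job.job_done(): hands the job in; it is judged then, once.
Trained networks look in the newest picture that a camera, given by its name, has taken for a name from the list of things; names that differ only in an ending like _2 or _b are one class to them, and where a whole thing is asked for, a point or a joint stands for the part that bears it (a point fixed in the world has none). Each returns a list of dicts, best first, with "p" (0 to 1); they miss things now and then, are a little off and sometimes report something else, mostly with a low value. They report only what shows in the picture. A call takes as long as a camera call.
- finder.spot_in(query, camera): "bbox" ([left, top, right, bottom] in pixels, round what is visible of it).
- finder.outline_of(query, camera): "pixels" (420x560 bool, what is visible of it) and "bbox" ([left, top, right, bottom] in pixels, round what is visible of it).
The state is a dict: "time": time; "joint_pos": joint angles; "qvel": joint speeds; "tau": joint torques, N m; "eef_pos": TCP position; "tool_rot": TCP orientation; "contact_force": force on the tool from outside, world axes, zero at the start; "torque": the same for the moment, N m; "width": finger opening in m; "finger_force": force on a finger pad.
Only numpy, scipy, OpenCV 4.12 (cv2) and the standard library are available. Lean on these libraries where they do the work, as an engineer would, in place of code of your own. Each camera call takes 0.05 s, during which the arm holds its last target. There are 200 camera calls.

## Working session

There is one attempt and no reset: what is moved stays moved. The work goes in short steps, Python scripts to look and compute and a tool call to move; the robot and the scene stay as the last step left them, time stands still between calls to the robot, and variables do not carry over. Pictures are saved under pics/ and viewed, at most 10 in all, crops included, and the job is handed in when it is done.

Besides the shell and the picture viewer there is one more tool, called after ">>>" as name(argument=value, ...), one argument or row to a line, values as JSON. send_rows: Moves the arm, as the interface text tells. Its arguments: {"type":"object","properties":{"deltas":{"type":"array"},"force":{"type":"number"}},"required":["deltas"]}

```bash
mkdir -p pics; cat > h.py <<'E'
import numpy as np, cv2
from bench import arm, cams, job, finder
def K(n):
    i=cams.camera_info(n); f=210/np.tan(np.radians(i["vertical_fov"])/2)
    return np.array([[f,0,i["cx"]],[0,f,i["cy"]],[0,0,1.]]),np.array(i["D"],float),np.array(i["extrinsics"])
F=np.diag([1,-1,-1.])
def proj(n,P):
    k,D,E=K(n); P=np.atleast_2d(P).astype(float); c=(P@E[:3,:3].T+E[:3,3])@F
    return cv2.projectPoints(c,np.zeros(3),np.zeros(3),k,D)[0][:,0]
def ray(n,uv):
    k,D,E=K(n); u=cv2.undistortPoints(np.array(uv,float).reshape(-1,1,2),k,D)[:,0]
    d=np.c_[u,np.ones(len(u))]@F@E[:3,:3]; return -E[:3,:3].T@E[:3,3],d
def atz(n,uv,z):
    o,d=ray(n,uv); return o+d*((z-o[2])/d[:,2])[:,None]
def snap(n,fn=None):
    im=cams.camera(n)
    if fn: cv2.imwrite("pics/"+fn,im[:,:,::-1])
    return im
E
python3 - <<'E'
from h import *
a=snap("top");b=snap("scene")
cv2.imwrite("pics/t0.png",a[:,:,::-1]);cv2.imwrite("pics/s0.png",b[:,:,::-1])
for n in("top","scene"):
    k,D,E=K(n);print(n,k[0,0],k[:2,2],D,(-E[:3,:3].T@E[:3,3]).round(3),(-E[2,:3]).round(3))
    for q in["pliers","ring","bench_block","stand","stub","hex_bolt","tow_ball_a","nut_jar","coil_spring","castle_nut","flap_disc"]:
        for r in finder.spot_in(q,n)[:2]:
            x=r["bbox"];print(q,round(r["p"],2),np.round(x,0),atz(n,[[(x[0]+x[2])/2,(x[1]+x[3])/2]],.03).round(3))
E
```

```text
top 384.95708053971447 [285.22996315 203.50218083] [-0.03771799  0.          0.          0.          0.        ] [0.486 0.039 1.289] [ 0.039 -0.015 -0.999]
pliers 0.54 [196. 196. 219. 207.] [[0.538 0.274 0.03 ]]
ring 0.65 [367. 212. 386. 227.] [[ 0.489 -0.279  0.03 ]]
bench_block 0.62 [361. 209. 391. 243.] [[ 0.468 -0.279  0.03 ]]
stand 0.56 [197. 186. 238. 219.] [[0.537 0.241 0.03 ]]
stub 0.84 [285. 201. 321. 238.] [[ 0.485 -0.039  0.03 ]]
hex_bolt 0.46 [243. 243. 258. 259.] [[0.38  0.133 0.03 ]]
hex_bolt 0.38 [200. 196. 213. 202.] [[0.547 0.279 0.03 ]]
tow_ball_a 0.78 [251. 130. 272. 150.] [[0.744 0.102 0.03 ]]
tow_ball_a 0.56 [381. 253. 403. 271.] [[ 0.35  -0.333  0.03 ]]
nut_jar 0.89 [119. 172. 164. 206.] [[0.575 0.493 0.03 ]]
coil_spring 0.83 [150. 241. 176. 265.] [[0.367 0.416 0.03 ]]
coil_spring 0.49 [197. 195. 219. 203.] [[0.545 0.274 0.03 ]]
castle_nut 0.64 [297. 184. 306. 198.] [[ 0.577 -0.032  0.03 ]]
flap_disc 0.64 [408. 210. 446. 243.] [[ 0.468 -0.448  0.03 ]]
scene 468.4394927881238 [281.65866006 215.28551006] [-0.00324478  0.          0.          0.          0.        ] [1.08  0.551 1.12 ] [-0.434 -0.417 -0.798]
pliers 0.84 [336. 235. 355. 276.] [[0.471 0.204 0.03 ]]
ring 0.53 [214. 165. 235. 180.] [[ 0.483 -0.266  0.03 ]]
bench_block 0.77 [201. 155. 248. 190.] [[ 0.482 -0.267  0.03 ]]
stand 0.95 [319. 258. 368. 310.] [[0.543 0.253 0.03 ]]
stub 0.97 [256. 194. 298. 236.] [[ 0.494 -0.03   0.03 ]]
hex_bolt 0.63 [342. 212. 358. 238.] [[0.38  0.149 0.03 ]]
tow_ball_a 0.79 [240. 280. 263. 314.] [[0.733 0.101 0.03 ]]
tow_ball_a 0.62 [229. 123. 248. 153.] [[ 0.344 -0.346  0.03 ]]
nut_jar 0.82 [386. 308. 444. 373.] [[0.551 0.477 0.03 ]]
nut_jar 0.72 [341. 238. 362. 277.] [[0.465 0.22  0.03 ]]
coil_spring 0.63 [417. 252. 448. 295.] [[0.362 0.409 0.03 ]]
castle_nut 0.44 [251. 232. 266. 246.] [[ 0.591 -0.011  0.03 ]]
flap_disc 0.84 [174. 134. 207. 161.] [[ 0.482 -0.431  0.03 ]]
```

View pics/t0.png

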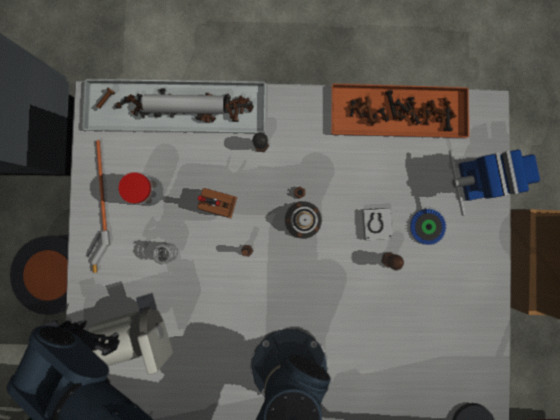

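View pics/s0.png

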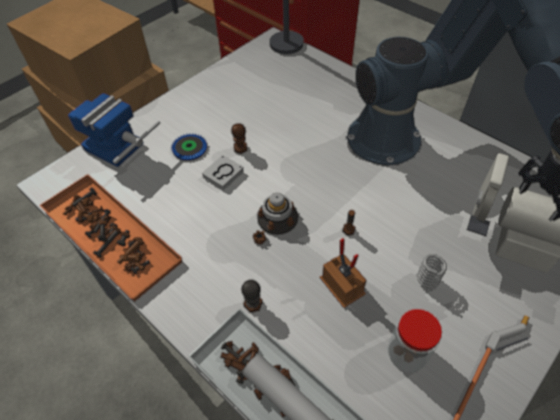

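```bash
python3 - <<'E'
from h import *
import cv2
t=cv2.imread("pics/t0.png");s=cv2.imread("pics/s0.png")
def c(im,u,v,w=56):
    x=cv2.resize(im[v-w//2:v+w//2,u-w//2:u+w//2],(266,266),interpolation=cv2.INTER_CUBIC)
    for i in range(0,w,10): cv2.putText(x,str(u-w//2+i),(int(i*266/w),8),0,.28,(0,255,255));cv2.putText(x,str(v-w//2+i),(0,int(i*266/w)+4),0,.28,(0,255,255))
    return x
cv2.imwrite("pics/c0.png",np.vstack([np.hstack([c(t,214,203),c(t,376,222),c(t,303,219)]),np.hstack([c(s,344,272,76),c(s,224,172),c(s,277,215)])]))
E
```

```text
(no output)
```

View pics/c0.png

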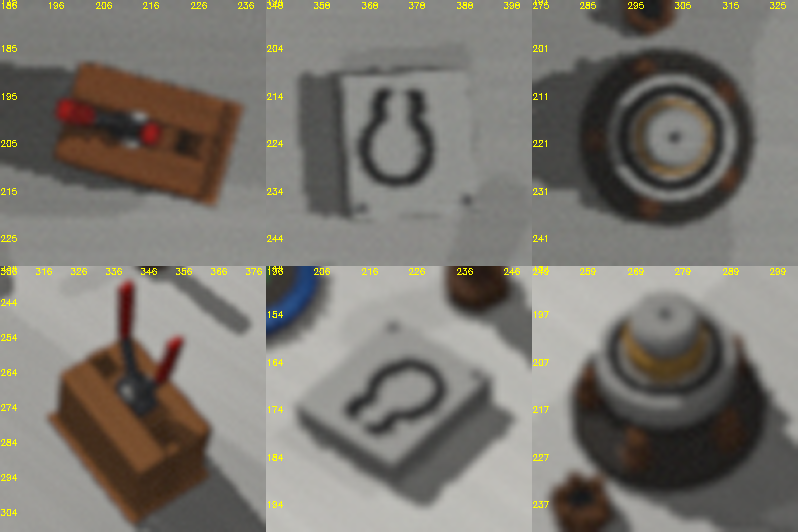

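```bash
cat > m.py <<'E'
from h import *
from scipy.optimize import minimize
from scipy.ndimage import map_coordinates, gaussian_filter
def samp(im,n,P):
    p=proj(n,P); return map_coordinates(im,[p[:,1],p[:,0]],order=1,mode='nearest')
def gray(im): return im.astype(float).mean(2)
def fitring(ims,x0,z=.029,names=("top","scene"),s0=0):
    # ring-frame grid
    g=np.mgrid[-40:52:1.,-40:41:1.].reshape(2,-1).T
    r=np.hypot(*g.T); ang=np.abs(np.arctan2(g[:,1],g[:,0]))
    m=((r>22)&(r<28.5)&(ang>.45))|((g[:,0]>21)&(g[:,0]<38)&(np.abs(g[:,1])>11)&(np.abs(g[:,1])<17))
    T=gaussian_filter(m.reshape(92,81).astype(float),1.5).ravel(); w=gaussian_filter(m.reshape(92,81).astype(float),6).ravel()>.05
    def c(p,n,im):
        a=np.radians(p[2]);R=np.array([[np.cos(a),np.sin(a)],[-np.sin(a),np.cos(a)]])
        P=np.c_[g[w]@R/1000+p[:2]/1000,np.full(w.sum(),z)]
        return np.corrcoef(samp(im,n,P),T[w])[0,1]
    out={}
    for n,im in zip(names,ims):
        out[n]=min((minimize(lambda p:c(p,n,im),[x0[0]+dx,x0[1],x0[2]+da],method='Nelder-Mead',options=dict(initial_simplex=np.array(x0)+[dx,0,da]+np.array([[0,0,0],[6,0,0],[0,6,0],[0,0,12]]))) for dx in(-4,4) for da in(-15,15)),key=lambda r:r.fun)
    f=lambda p:sum(c(p,n,im) for n,im in zip(names,ims))
    out["both"]=minimize(f,out[names[0]].x,method='Nelder-Mead')
    for k,v in out.items(): print("ring",k,v.x.round(1),round(v.fun,2))
    return out
def fitcirc(im,n,r,z,x0,sign):
    a=np.linspace(0,2*np.pi,120)
    def c(p):
        q=lambda rr:samp(im,n,np.c_[p[0]/1e3+rr*np.cos(a),p[1]/1e3+rr*np.sin(a),np.full(120,z)])
        return -sign*(q(r-.0025)-q(r+.0025)).mean()
    best=min((minimize(c,[x0[0]+dx,x0[1]+dy],method='Nelder-Mead') for dx in(-6,0,6) for dy in(-6,0,6)),key=lambda r:r.fun)
    return best.x.round(1),round(best.fun,1)
E
python3 - <<'E'
from m import *
I={n:cv2.imread("pics/%s0.png"%n[0])[:,:,::-1] for n in("top","scene")}
G={n:gray(I[n]) for n in I}
fitring([G["top"],G["scene"]],[485,-279,0])
for n in G:
    for r,z,s in((.0425,.064,1),(.025,.080,1),(.0175,.099,1)): print(n,r,fitcirc(G[n],n,r,z,[487,-37],s))
for n in I:
    im=I[n].astype(int); m=((im[:,:,0]>1.9*im[:,:,1])&(im[:,:,0]>1.9*im[:,:,2])&(im[:,:,0]>80)).astype(np.uint8)
    x0,y0,x1,y1=(190,185,240,220) if n=="top" else (325,230,370,300)
    q=np.zeros_like(m);q[y0:y1,x0:x1]=m[y0:y1,x0:x1]
    k,l,st,ce=cv2.connectedComponentsWithStats(q)
    for i in range(1,k):
        if st[i,4]>5: print(n,st[i],ce[i].round(1))
# block corners, stand
print("stand top corners",atz("top",[[204,188],[238,197],[231.5,213],[197,203]],.075).round(3))
E
```

```text
ring top [ 473.2 -275.7   -1.9] -0.7
ring scene [ 474.7 -275.5   -1.2] -0.7
ring both [ 473.9 -275.6   -1.5] -1.4Traceback (most recent call last):
  File "<stdin>", line 6, in <module>
  File "m.py", line 29, in fitcirc
    best=min((minimize(c,[x0[0]+dx,x0[1]+dy],method='Nelder-Mead') for dx in(-6,0,6) for dy in(-6,0,6)),key=lambda r:r.fun)
  File "m.py", line 29, in <genexpr>
    best=min((minimize(c,[x0[0]+dx,x0[1]+dy],method='Nelder-Mead') for dx in(-6,0,6) for dy in(-6,0,6)),key=lambda r:r.fun)
              ~~~~~~~~^^^^^^^^^^^^^^^^^^^^^^^^^^^^^^^^^^^^^^^^^^^^
    res = _minimize_neldermead(fun, x0, args, callback, bounds=bounds,
                               **options)
    fsim[j] = func(sim[j])
              ~~~~^^^^^^^^
    fx = function(np.copy(x), *(wrapper_args + args))
  File "m.py", line 28, in c
    return -sign*(q(r-.0025)-q(r+.0025)).mean()
                  ~^^^^^^^^^
  File "m.py", line 27, in <lambda>
    q=lambda rr:samp(im,n,np.c_[p[0]/1e3+rr*np.cos(a),p[1]/1e3+rr*np.sin(a),np.full(120,z)])
                ~~~~^^^^^^^^^^^^^^^^^^^^^^^^^^^^^^^^^^^^^^^^^^^^^^^^^^^^^^^^^^^^^^^^^^^^^^^^
  File "m.py", line 5, in samp
    p=proj(n,P); return map_coordinates(im,[p[:,1],p[:,0]],order=1,mode='nearest')
  File "h.py", line 8, in proj
    k,D,E=K(n); P=np.atleast_2d(P).astype(float); c=(P@E[:3,:3].T+E[:3,3])@F
          ~^^^
  File "h.py", line 4, in K
    i=cams.camera_info(n); f=210/np.tan(np.radians(i["vertical_fov"])/2)
ValueError: time passes only in moves, steps and waits
```

```bash
sed -i 's/^def K/import functools\n@functools.cache\ndef K/' h.py
python3 - <<'E'
from m import *
I={n:cv2.imread("pics/%s0.png"%n[0])[:,:,::-1] for n in("top","scene")}
G={n:gray(I[n]) for n in I}
for n in G:
    for r,z,s in((.0425,.064,1),(.025,.080,1),(.0175,.099,1)): print(n,r,fitcirc(G[n],n,r,z,[487,-37],s))
for n in I:
    im=I[n].astype(int); m=((im[:,:,0]>1.9*im[:,:,1])&(im[:,:,0]>1.9*im[:,:,2])&(im[:,:,0]>80)&(im[:,:,1]<60)).astype(np.uint8)
    x0,y0,x1,y1=(190,185,240,220) if n=="top" else (325,230,370,300)
    q=np.zeros_like(m);q[y0:y1,x0:x1]=m[y0:y1,x0:x1]
    k,l,st,ce=cv2.connectedComponentsWithStats(q)
    for i in range(1,k):
        if st[i,4]>5: print(n,st[i],ce[i].round(1))
print("stand top corners",atz("top",[[204,188],[238,197],[231.5,213],[197,203]],.075).round(3))
print("grip tops",atz("top",[[198,198],[218,203]],.19).round(3),atz("scene",[[340,241],[354.5,258]],.19).round(3))
E
```

```text
top 0.0425 (array([484.8, -39. ]), np.float64(-52.4))
top 0.025 (array([480.7, -39.3]), np.float64(-28.5))
top 0.0175 (array([485.5, -39.3]), np.float64(-31.4))
scene 0.0425 (array([496.7, -26.8]), np.float64(-10.8))
scene 0.025 (array([581.9, -54.7]), np.float64(-13.9))
scene 0.0175 (array([491.1, -34.9]), np.float64(-13.8))
top [198 196   8   5  33] [201.2 198.2]
top [216 201   4   5  18] [217.5 202.8]
scene [341 239   3   6  12] [342.2 241.2]
scene [354 255   4   4   8] [355.4 256.5]
scene [350 262   3   4   7] [351.  263.7]
stand top corners [[0.579 0.279 0.075]
 [0.552 0.171 0.075]
 [0.501 0.19  0.075]
 [0.531 0.3   0.075]]
grip tops [[0.541 0.272 0.19 ]
 [0.528 0.215 0.19 ]] [[0.537 0.22  0.19 ]
 [0.551 0.274 0.19 ]]
```

```bash
cat > pl.py <<'E'
from m import *
def fitpl(I,x0,zo=.015,names=("top","scene"),yo=(53.,59.,63.)):
    def rend(p,n,sh,o):
        a=np.radians(p[2]);out=np.zeros((sh[0]*4,sh[1]*4),np.uint8)
        for s in(1,-1):
            V=[]
            for z,w in((119,yo[0]),(176,yo[2])):
                for y in(w/2,w/2-9):
                    for x in(-7,7): V.append([p[0]+np.cos(a)*x-np.sin(a)*s*y,p[1]+np.sin(a)*x+np.cos(a)*s*y,zo*1e3+z])
            q=proj(n,np.array(V)/1e3)-o+.5
            cv2.fillConvexPoly(out,cv2.convexHull((q*4*16).astype(np.int32)),255,shift=4)
        return gaussian_filter(cv2.resize(out,sh[::-1],interpolation=cv2.INTER_AREA).astype(float),.6)
    def c(p,n):
        o=np.round(proj(n,[[x0[0]/1e3,x0[1]/1e3,zo+.15]])[0]).astype(int)-30
        im=I[n][o[1]:o[1]+60,o[0]:o[0]+60].astype(float)
        red=np.clip(im[:,:,0]-1.0*im[:,:,1]-.5*im[:,:,2]-10,0,60)
        red[np.minimum(im[:,:,1],999)>70]=0
        return -np.corrcoef(rend(p,n,(60,60),o).ravel(),red.ravel())[0,1]
    S=np.array(x0)+np.array([[0,0,0],[8,0,0],[0,8,0],[0,0,12.]])-[3,3,4]
    for k in(names[:1],names[1:],names):
        r=minimize(lambda p:sum(c(p,n) for n in k),x0,method='Nelder-Mead',options=dict(initial_simplex=S)); print("pl",k,r.x.round(1),round(r.fun,2))
    return r.x
E
python3 - <<'E'
from pl import *
I={n:cv2.imread("pics/%s0.png"%n[0])[:,:,::-1] for n in("top","scene")}
x=fitpl(I,[538,240,-14])
o=arm.get_obs();print(o["tool_rot"],o["eef_pos"],o["width"],o["time"],o["contact_force"],o["joint_pos"])
# stand outline
for n in I:
    im=I[n].copy()
E
```

```text
pl ('top',) [535.8 244.4 -14.5] -0.79
pl ('scene',) [536.9 244.7 -11.2] -0.58
pl ('top', 'scene') [536.  244.3 -14.4] -1.37
[1.79998814e+02 1.47411692e-03 1.60820933e+02] [0.18068777 0.51946475 0.24831082] 0.08579251960282452 1.2 [ 0.89400331  0.56548589 -0.31626739] [ 6.59712265e+01  2.00923104e+01  9.46398682e+01 -1.50682079e-03
  6.52665153e+01 -4.84907650e+00]
```

>>> send_rows(
  deltas=[
    [[8.5,4,-3,0,1],[8.5,8,-6.2,0,2],[8.5,12,-9.3,0,3],[8.5,16,-12.4,0,4],[8.5,20,-15.5,0,4.8],[8.5,24,-18.6,0,4.8],[8.5,28,-21.7,0,4.8],[8.5,32,-24.8,0,4.8],[8.5,35.5,-27.5,0,4.8],[8.5,35.5,-27.5,0,4.8]],
  ],
  force=30,
)

```text
time: 2.45
eef_pos: [0.5374, 0.2426, 0.2479]
tool_rot: [-180.0, 0.0, 165.4]
contact_force: [-0.7, -0.8, -0.0]
width: 0.085
finger_force: 0.0
```

```bash
python3 - <<'E'
from h import *
t=snap("top");s=snap("scene")
c=lambda im,u,v:cv2.resize(im[v-45:v+45,u-45:u+45,::-1],(400,400),interpolation=cv2.INTER_CUBIC)
cv2.imwrite("pics/c1.png",np.hstack([c(t,214,203),c(s,346,255)]))
o=arm.get_obs();print(o["tool_rot"],o["eef_pos"],o["width"],o["time"],o["contact_force"])
E
```

```text
[-1.79990365e+02 -3.59529965e-02  1.65575237e+02] [0.53548605 0.24438677 0.2480386 ] 0.085035654797809 2.55 [ 0.00236048 -0.05420661 -0.40282587]
```

View pics/c1.png

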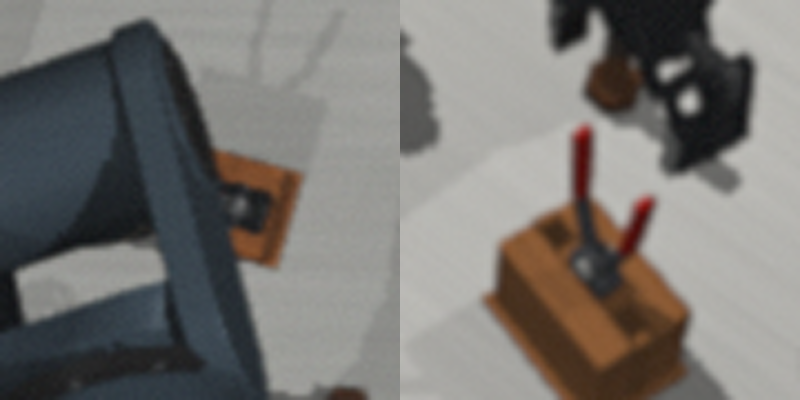

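>>> send_rows(
  deltas=[
    [[8.5,0,0,-3,0],[8.5,0,0,-6,0],[8.5,0,0,-8.2,0],[8.5,0,0,-8.2,0],[5.3,0,0,-8.2,0],[5.3,0,0,-8.2,0],[5.3,0,0,-8.2,0],[5.3,0,0,-8.2,0]],
  ],
)

```text
time: 3.55
eef_pos: [0.5367, 0.2452, 0.1685]
tool_rot: [179.8, 0.2, 165.6]
contact_force: [0.6, 2.9, 6.4]
width: 0.053
finger_force: 7.0
```

>>> send_rows(
  deltas=[
    [[5.2,0,0,0.5,0],[5.2,0,0,2,0],[5.2,0,0,5,0],[5.2,0,0,8,0],[5.2,0,0,11,0],[5.2,0,0,13,0],[5.2,0,0,13,0],[5.2,0,0,13,0]],
  ],
)

```text
time: 4.55
eef_pos: [0.5353, 0.2443, 0.2957]
tool_rot: [-180.0, -0.0, 165.6]
contact_force: [-0.1, 0.1, -1.2]
width: 0.0518
finger_force: 4.9
```

```bash
python3 - <<'E'
from h import *
s=snap("scene","s2.png")
cv2.imwrite("pics/c2.png",cv2.resize(s[140:320,240:440,::-1],(660,594),interpolation=cv2.INTER_CUBIC))
o=arm.get_obs();print(o["tool_rot"],o["eef_pos"],o["width"],o["time"],o["contact_force"],o["torque"])
E
```

```text
[-1.79949940e+02 -6.74316576e-02  1.65616477e+02] [0.53529322 0.24428904 0.29546396] 0.05200300986243735 4.6 [-0.04556334  0.4575133  -1.95795869] [-0.00364155 -0.03541203  0.02231212]
```

View pics/c2.png

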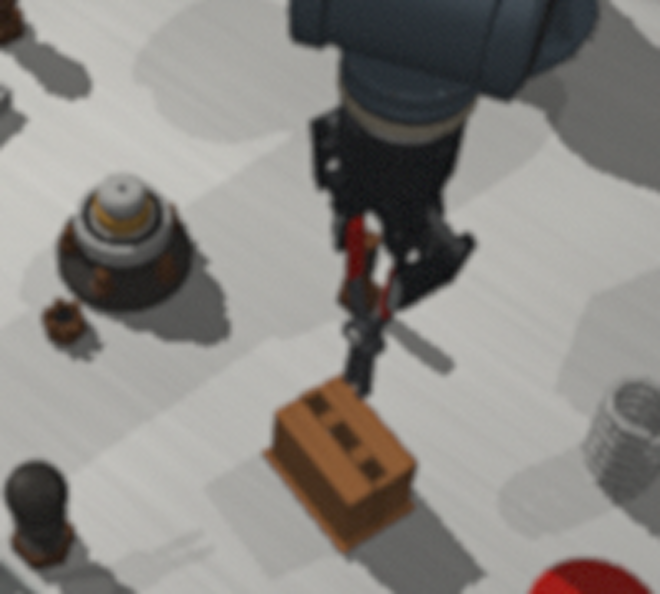

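>>> send_rows(
  deltas=[
    [[5.2,-0.2,-3,0,1.5],[5.2,-0.5,-8,0,3],[5.2,-0.9,-14,0,4.5],[5.2,-1.3,-20,0,6],[5.2,-1.7,-26,0,7.5],[5.2,-2.1,-32,0,9],[5.2,-2.5,-38,0,10.5],[5.2,-2.8,-44,0,12],[5.2,-3.1,-49,0,12.9],[5.2,-3.2,-52.1,0,12.9]],
  ],
)

```text
time: 5.85
eef_pos: [0.5029, -0.2787, 0.2952]
tool_rot: [180.0, -0.1, 178.4]
contact_force: [-0.4, -0.2, -1.4]
width: 0.052
finger_force: 4.9
```

>>> send_rows(
  deltas=[
    [[5.2,0,0,-2,0],[5.2,0,0,-5,0],[5.2,0,0,-8,0],[5.2,0,0,-8,0],[5.2,0,0,-8,0]],
  ],
)

```text
time: 6.48
eef_pos: [0.504, -0.2767, 0.2171]
tool_rot: [-180.0, 0.0, 178.5]
contact_force: [0.9, -0.2, -1.1]
width: 0.0522
finger_force: 4.9
```

```bash
python3 - <<'E'
from h import *
s=snap("scene","s3.png");t=snap("top","t3.png")
cv2.imwrite("pics/c3.png",np.hstack([cv2.resize(x[v-50:v+50,u-35:u+35,::-1],(400,571),interpolation=cv2.INTER_CUBIC) for x,u,v in((s,224,160),(t,376,215))]))
o=arm.get_obs();print(o["tool_rot"],o["eef_pos"],o["width"],o["time"],o["contact_force"],o["torque"])
e=o["eef_pos"]
for z in (.05,.06,.07): print(z,proj("scene",[[e[0],e[1],z]]))
E
```

```text
[-1.79940563e+02  8.99595610e-02  1.78521219e+02] [ 0.50414832 -0.27682015  0.21757458] 0.052147484295671856 6.575 [-0.15572464 -0.90489104 -0.82338215] [-0.04078921  0.06315984 -0.00194022]
0.05 [[216.52835623 170.4001321 ]]
0.06 [[216.11792097 168.19517295]]
0.07 [[215.70292962 165.96569122]]
```

View pics/c3.png

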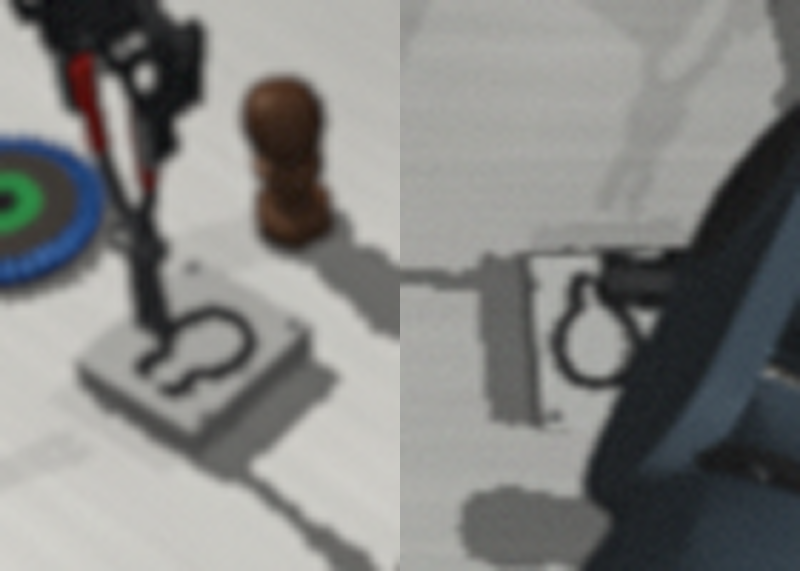

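>>> send_rows(
  deltas=[
    [[5.2,-0.1,0,-1.5,0],[5.2,-0.1,0,-2.8,0],[5.2,-0.1,0,-3.3,0],[5.2,-0.1,0,-3.4,0],[5.2,-0.1,0,-3.4,0],[5.2,-0.1,0,-3.4,0]],
  ],
)

```text
time: 7.32
eef_pos: [0.5031, -0.2769, 0.1828]
tool_rot: [-179.9, 0.1, 178.5]
contact_force: [0.4, -1.1, 5.3]
width: 0.052
finger_force: 5.7
```

>>> send_rows(
  deltas=[
    [[5.2,0,0,-0.1,0],[5.2,0,0,-0.2,0],[5.2,0,0,-0.2,0],[5.2,0,0,-0.2,0]],
  ],
)

```text
time: 7.82
eef_pos: [0.5032, -0.277, 0.181]
tool_rot: [-179.9, 0.1, 178.5]
contact_force: [0.2, -0.9, 6.7]
width: 0.052
finger_force: 5.8
```

>>> send_rows(
  deltas=[
    [[4.9,0,0,0.05,0],[4.6,0,0,0.1,0],[4.3,0,0,0.15,0],[4.1,0,0,0.15,0],[4.1,0,0,0.15,0],[4.1,0,0,0.15,0]],
  ],
)

```text
time: 8.57
eef_pos: [0.5034, -0.277, 0.1827]
tool_rot: [-179.9, 0.1, 178.5]
contact_force: [0.3, 0.2, 8.9]
width: 0.0412
finger_force: 6.9
```

```bash
python3 - <<'E'
from h import *
s=snap("scene","s4.png")
cv2.imwrite("pics/c4.png",cv2.resize(s[130:205,180:260,::-1],(640,600),interpolation=cv2.INTER_CUBIC))
o=arm.get_obs();print(o["eef_pos"],o["width"],o["contact_force"],o["torque"],o["finger_force"])
E
```

```text
[ 0.50335169 -0.27699827  0.18274899] 0.04124127942386958 [0.39215696 0.4178387  9.17283387] [-0.00773051  0.06091526 -0.00618946] 6.898172423243523
```

View pics/c4.png

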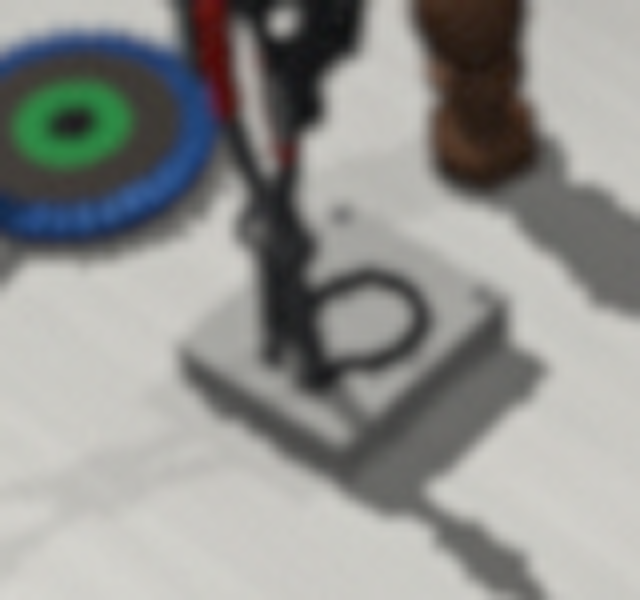

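>>> send_rows(
  deltas=[
    [[3.8,0,0,0.1,0],[3.5,0,0,0.15,0],[3.2,0,0,0.2,0],[3.2,0,0,0.2,0],[3.2,0,0,0.2,0]],
  ],
)

```text
time: 9.25
eef_pos: [0.503, -0.277, 0.1842]
tool_rot: [-179.9, 0.1, 178.5]
contact_force: [-0.4, -2.8, 6.2]
width: 0.0318
finger_force: 11.3
```

>>> send_rows(
  deltas=[
    [[2.9,0,0,0.1,0],[2.6,0,0,0.1,0],[2.3,0,0,0.15,0],[2.2,0,0,0.15,0],[2.2,0,0,0.15,0]],
  ],
  force=40,
)

```text
time: 9.88
eef_pos: [0.5027, -0.2765, 0.1852]
tool_rot: [180.0, -0.0, 178.5]
contact_force: [-0.0, -2.3, 2.9]
width: 0.0256
finger_force: 40.3
```

```bash
python3 - <<'E'
from h import *
s=snap("scene","s5.png")
cv2.imwrite("pics/c5.png",cv2.resize(s[130:205,180:260,::-1],(640,600),interpolation=cv2.INTER_CUBIC))
o=arm.get_obs();print(o["eef_pos"],o["width"],o["contact_force"],o["torque"],o["finger_force"])
E
```

```text
[ 0.50266039 -0.27652696  0.18521014] 0.025517243798527683 [ 0.62819335 -2.14908398  3.46188028] [-0.73791479 -0.06163757 -0.03469643] 40.2670265827328
```

View pics/c5.png

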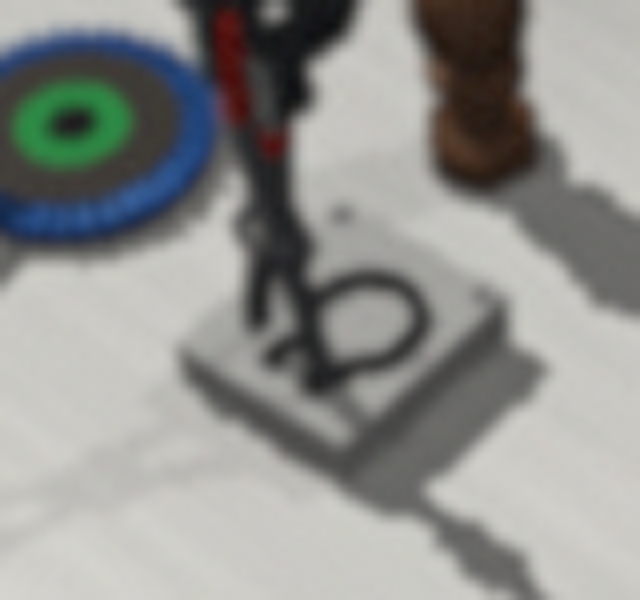

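>>> send_rows(
  deltas=[
    [[2.6,0,0,0.5,0],[2.6,0,0,1.5,0],[2.6,0,0,2.5,0],[4.0,0,0,2.5,0],[5.0,0,0,2.5,0],[5.6,0,0,2.5,0],[5.6,0,0,2.5,0],[5.6,0,0,2.5,0]],
  ],
  force=30,
)

```text
time: 10.92
eef_pos: [0.5027, -0.2765, 0.2101]
tool_rot: [180.0, -0.0, 178.5]
contact_force: [-0.1, -0.5, -1.6]
width: 0.0561
finger_force: 4.8
```

```bash
python3 - <<'E'
from m import *
s=snap("scene","s6.png");t=snap("top","t6.png")
o=arm.get_obs();print(o["eef_pos"],o["width"],o["contact_force"],o["torque"],o["finger_force"])
fitring([gray(t),gray(s)],[474,-276,-1.5])
e=o["eef_pos"]
for z in (.045,.0525,.06): print(z,proj("scene",[[e[0],e[1],z]]))
c=lambda n:cv2.resize(n[130:205,190:250,::-1],(400,500),interpolation=cv2.INTER_CUBIC)
cv2.imwrite("pics/c6.png",np.hstack([c(s),c(cv2.imread("pics/s0.png")[:,:,::-1])]))
E
```

```text
[ 0.50267    -0.27653705  0.2102298 ] 0.056062538044096354 [ 0.29184853 -0.47026339 -1.7902732 ] [ 0.07782823 -0.00731337 -0.02595071] 4.842080271919258
ring top [ 473.  -276.6    1.4] -0.36
ring scene [ 475.6 -275.4    1.4] -0.67
ring both [ 474.6 -276.     2. ] -1.0
0.045 [[217.14503634 171.27564617]]
0.0525 [[216.84113543 169.63296768]]
0.06 [[216.53471921 167.97666767]]
```

View pics/c6.png

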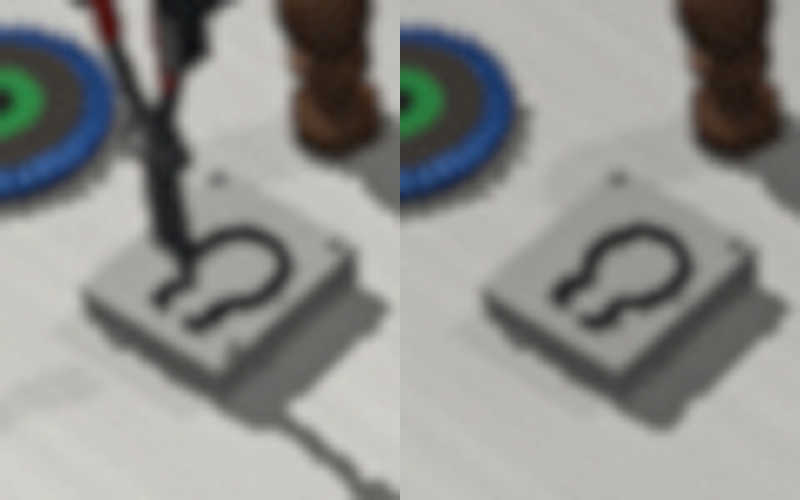

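```bash
python3 - <<'E'
from m import *
L=lambda f:gray(cv2.imread("pics/"+f))
y=np.arange(-24,25,2.)
def prof(f,n,x0,y0,a,xs):
    a=np.radians(a);v=0
    for x in xs:
        P=np.c_[x0+x*np.cos(a)-y*np.sin(a),y0+x*np.sin(a)+y*np.cos(a),y*0+29]/1e3
        v=v+samp(L(f),n,P)/len(xs)
    return v.astype(int)
print(y.astype(int))
for f,n,p in(("t0.png","top",(473.9,-275.6,-1.5)),("s0.png","scene",(473.9,-275.6,-1.5)),("s6.png","scene",(474.6,-276,2))):
    for xs in((27,29,31),(34,36)): print(f,xs,prof(f,n,*p,xs))
# end tip of the pliers: darkest column profile in s6 over block: blade center
s=L("s6.png")
for r in range(158,172): print(r,s[r,206:228].astype(int))
E
```

```text
[-24 -22 -20 -18 -16 -14 -12 -10  -8  -6  -4  -2   0   2   4   6   8  10
  12  14  16  18  20  22  24]
t0.png (27, 29, 31) [138 130 107  83  56  47  46  64  84 109 126 140 142 140 132 114  92  64
  48  46  65  89 113 130 138]
t0.png (34, 36) [142 139 122 102  75  58  48  57  71  94 113 128 129 125 107  85  63  54
  54  69  91 116 130 140 143]
s0.png (27, 29, 31) [139 124 103  80  60  51  56  72  93 115 132 142 146 144 136 122 103  80
  61  55  64  80  99 117 131]
s0.png (34, 36) [146 136 119  97  76  62  54  61  80  99 117 128 133 128 115  99  85  72
  61  62  76  93 110 125 137]
s6.png (27, 29, 31) [156 144 125 101  78  64  67  83 105 125 141 152 154 151 142 127 106  83
  63  59  68  89 113 133 147]
s6.png (34, 36) [160 151 136 114  89  71  65  73  94 115 134 145 146 137 124 107  90  73
  66  71  84 104 123 139 151]
158 [193 197 197 197 182 138  80  45  34  38  64 116 154 167 164 156 151 152
 158 160 162 164]
159 [197 198 197 197 186 145  89  47  34  38  59 106 149 162 162 162 160 161
 162 160 161 161]
160 [198 198 198 200 189 155 100  51  34  33  49  95 142 160 163 162 161 162
 161
[... 358 characters left out ...]
0 143 127 108  91
  84  77  71  73]
165 [196 197 196 191 182 164 126  82  48  33  33  47  82 114 109  83  63  57
  64  70  68  64]
166 [195 192 188 179 170 159 135  99  67  46  35  38  52  70  65  60  70  88
 106 118 119 113]
167 [191 185 176 169 165 163 151 129 104  75  49  34  36  44  60  86 111 128
 143 152 153 150]
168 [183 174 168 163 164 163 161 155 138 111  73  43  39  62  92 123 142 154
 160 162 164 162]
169 [172 165 163 163 163 164 164 165 158 137  97  56  51  86 123 146 158 163
 163 162 163 163]
170 [165 163 162 163 163 163 165 165 162 144 110  67  61 103 140 158 162 163
 163 161 162 163]
171 [164 163 163 164 164 165 165 159 146 126 101  68  68 109 146 162 162 163
 163 163 161 161]
```

>>> send_rows(
  deltas=[
    [[5.6,0.1,0.45,0,3],[5.6,0.1,0.45,-1,3],[5.6,0.1,0.45,-2,3],[5.6,0.1,0.45,-2.2,3],[5.6,0.1,0.45,-2.2,3],[5.6,0.1,0.45,-2.2,3]],
  ],
)

```text
time: 11.78
eef_pos: [0.5038, -0.2722, 0.1885]
tool_rot: [-180.0, 0.0, -178.5]
contact_force: [0.4, 0.9, -0.9]
width: 0.0559
finger_force: 4.8
```

>>> send_rows(
  deltas=[
    [[5.6,0,0,-0.1,0],[5.6,0,0,-0.2,0],[5.6,0,0,-0.3,0],[5.6,0,0,-0.3,0]],
  ],
)

```text
time: 12.28
eef_pos: [0.5037, -0.272, 0.1852]
tool_rot: [180.0, -0.0, -178.5]
contact_force: [0.3, -0.0, -0.6]
width: 0.0556
finger_force: 4.8
```

>>> send_rows(
  deltas=[
    [[5.6,0,0,-0.1,0],[5.6,0,0,-0.2,0],[5.6,0,0,-0.3,0],[5.6,0,0,-0.3,0]],
  ],
)

```text
time: 12.78
eef_pos: [0.5037, -0.272, 0.1822]
tool_rot: [180.0, -0.0, -178.5]
contact_force: [-0.4, 0.3, -1.8]
width: 0.0562
finger_force: 4.8
```

>>> send_rows(
  deltas=[
    [[5.6,0,0,-0.1,0],[5.6,0,0,-0.2,0],[5.6,0,0,-0.2,0]],
  ],
)

```text
time: 13.15
eef_pos: [0.5037, -0.272, 0.1802]
tool_rot: [180.0, -0.0, -178.5]
contact_force: [0.8, -0.1, -1.7]
width: 0.0562
finger_force: 4.8
```

>>> send_rows(
  deltas=[
    [[5.6,0,0,-0.1,0],[5.6,0,0,-0.2,0],[5.6,0,0,-0.2,0]],
  ],
)

```text
time: 13.52
eef_pos: [0.5038, -0.2721, 0.1784]
tool_rot: [-180.0, 0.0, -178.5]
contact_force: [0.4, 0.4, 0.7]
width: 0.056
finger_force: 5.0
```

>>> send_rows(
  deltas=[
    [[5.6,0,0,-0.1,0],[5.6,0,0,-0.2,0],[5.6,0,0,-0.2,0]],
  ],
)

```text
time: 13.9
eef_pos: [0.5035, -0.272, 0.176]
tool_rot: [180.0, -0.0, -178.5]
contact_force: [0.3, 0.5, -1.0]
width: 0.056
finger_force: 4.9
```

>>> send_rows(
  deltas=[
    [[5.6,0,0,-0.1,0],[5.6,0,0,-0.2,0],[5.6,0,0,-0.2,0]],
  ],
)

```text
time: 14.28
eef_pos: [0.5042, -0.2724, 0.175]
tool_rot: [-179.9, 0.1, -178.5]
contact_force: [0.4, 0.3, 4.7]
width: 0.0563
finger_force: 5.0
```

```bash
python3 - <<'E'
from m import *
s=snap("scene","s7.png")
cv2.imwrite("pics/c7.png",cv2.resize(s[135:195,190:250,::-1],(600,600),interpolation=cv2.INTER_CUBIC))
o=arm.get_obs();print(o["eef_pos"],o["width"],o["contact_force"],o["torque"],o["finger_force"])
E
```

```text
[ 0.50413855 -0.27234969  0.17496585] 0.055946284339667446 [-0.70221178  0.80042317  5.21269667] [-0.05705202 -0.04494874 -0.0089474 ] 5.034156062174588
```

View pics/c7.png

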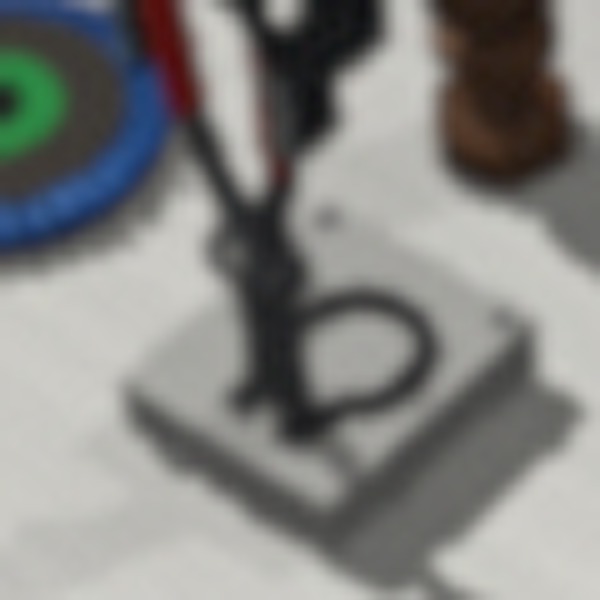

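>>> send_rows(
  deltas=[
    [[5.2,0,0,0.05,0],[4.9,0,0,0.1,0],[4.6,0,0,0.15,0],[4.4,0,0,0.15,0],[4.4,0,0,0.15,0]],
  ],
)

```text
time: 14.95
eef_pos: [0.5043, -0.2728, 0.1768]
tool_rot: [-179.9, 0.1, -178.5]
contact_force: [0.4, -2.3, 8.0]
width: 0.0445
finger_force: 13.4
```

>>> send_rows(
  deltas=[
    [[4.2,0,0,0,0],[4.0,0,0,0.05,0],[4.0,0,0,0.05,0],[4.0,0,0,0.05,0]],
  ],
)

```text
time: 15.45
eef_pos: [0.5045, -0.2732, 0.1776]
tool_rot: [-179.8, 0.1, -178.5]
contact_force: [-0.8, -4.4, 9.5]
width: 0.0408
finger_force: 15.8
```

>>> send_rows(
  deltas=[
    [[4.0,0,-0.1,0.05,0],[3.7,0,-0.1,0.1,0],[3.4,0,-0.1,0.15,0],[3.4,0,-0.1,0.15,0],[3.4,0,-0.1,0.15,0]],
  ],
)

```text
time: 16.08
eef_pos: [0.5043, -0.2739, 0.1787]
tool_rot: [-179.9, 0.1, -178.5]
contact_force: [0.4, -2.6, 7.3]
width: 0.0344
finger_force: 19.5
```

```bash
python3 - <<'E'
from m import *
s=snap("scene","s8.png")
g=gray(s); y=np.arange(-30,31,2.); print(y.astype(int))
a=np.radians(2)
for x in (31,34,36,38): print(x,samp(g,"scene",np.c_[475.6+x*np.cos(a)-y*np.sin(a),-275.4+x*np.sin(a)+y*np.cos(a),y*0+29]/1e3).astype(int))
E
```

```text
[-30 -28 -26 -24 -22 -20 -18 -16 -14 -12 -10  -8  -6  -4  -2   0   2   4
   6   8  10  12  14  16  18  20  22  24  26  28  30]
31 [117  94  73  56  53  55  66  81  93 101 106 107 105 102  98  90  80  70
  59  50  43  37  37  46  62  77  89  97 102 104 107]
34 [134 113  93  77  63  63  74  86 100 111 117 119 119 117 112 107  99  88
  75  64  52  50  53  60  72  85  95 100 103 103 103]
36 [143 131 112  93  85  79  81  96 109 121 129 132 132 130 126 121 113 103
  90  75  71  69  71  76  87  99 106 109 109 109 108]
38 [155 142 131 118 107 101 101 108 121 132 139 146 145 143 140 136 128 118
 107  98  93  91  93 100 108 116 121 124 123 122 120]
```

>>> send_rows(
  deltas=[
    [[3.1,0,0,0.05,0],[2.8,0,0,0.1,0],[2.5,0,0,0.15,0],[2.2,0,0,0.2,0],[2.0,0,0,0.2,0],[2.0,0,0,0.2,0]],
  ],
  force=45,
)

```text
time: 16.88
eef_pos: [0.5038, -0.2731, 0.1798]
tool_rot: [-180.0, 0.0, -178.5]
contact_force: [0.3, -1.7, 3.6]
width: 0.0257
finger_force: 44.6
```

>>> send_rows(
  deltas=[
    [[2.0,0,0,0.3,0],[2.0,0,0,0.8,0],[2.0,0,0,1.5,0],[2.0,0,0,2.5,0],[2.0,0,0,3.5,0],[2.0,0,0,3.5,0],[2.0,0,0,3.5,0]],
  ],
)

```text
time: 17.75
eef_pos: [0.5036, -0.273, 0.2146]
tool_rot: [180.0, -0.0, -178.5]
contact_force: [0.4, 0.3, -3.5]
width: 0.0255
finger_force: 44.0
```

```bash
cat > rf.py <<'E'
from m import *
def ringfit(im,n,x0,z,free=("x","y","yaw")):
    # spread ring template, ear half-gap ~20
    g=np.mgrid[-44:52:1.,-44:45:1.].reshape(2,-1).T
    r=np.hypot(*g.T); ang=np.abs(np.arctan2(g[:,1],g[:,0]))
    R0=25.5+.0; m=((r>22.5)&(r<29.)&(ang>.85))|((g[:,0]>19)&(g[:,0]<38)&(np.abs(g[:,1])>20)&(np.abs(g[:,1])<26))
    sh=(96,89);mf=m.reshape(sh).astype(float)
    T=gaussian_filter(mf,1.5).ravel(); w=(gaussian_filter(mf,6).ravel()>.05)&(g[:,0]<8)
    def c(p):
        a=np.radians(p[2]);R=np.array([[np.cos(a),np.sin(a)],[-np.sin(a),np.cos(a)]])
        return np.corrcoef(samp(im,n,np.c_[g[w]@R/1e3+p[:2]/1e3,np.full(w.sum(),z)]),T[w])[0,1]
    S=np.array([[0,0,0],[6,0,0],[0,6,0],[0,0,10.]])
    best=min((minimize(c,x0,method='Nelder-Mead',options=dict(initial_simplex=np.array(x0)+S-[dx,dy,4])) for dx in(-3,6) for dy in(-3,6)),key=lambda r:r.fun)
    return best.x.round(1),round(best.fun,2)
E
python3 - <<'E'
from rf import *
s=snap("scene","s9.png");t=snap("top","t9.png")
o=arm.get_obs();print(o["eef_pos"],o["width"],o["contact_force"],o["torque"],o["finger_force"])
e=o["eef_pos"]*1e3
for z in(.029,.055,.060,.064,.068): print(z,ringfit(gray(s),"scene",[e[0]-29.5,e[1]-4,1.5],z),ringfit(gray(t),"top",[e[0]-29.5,e[1]-4,1.5],z))
for n in("scene","top"): print([(np.round(r["bbox"]),round(r["p"],2)) for r in finder.spot_in("ring",n)[:2]])
E
```

```text
[ 0.50352305 -0.2729539   0.21443401] 0.02589498752836867 [ 0.71020672 -0.52015681 -2.45696947] [-0.01576374 -0.03378306  0.05376542] 43.953439090400934
0.029 (array([ 510.8, -276.3, -105.9]), np.float64(-0.47)) (array([ 472.3, -285.1, -103.5]), np.float64(-0.46))
0.055 (array([ 471.5, -282.7,  -30.8]), np.float64(-0.84)) (array([ 472.9, -279. , -105. ]), np.float64(-0.44))
0.06 (array([ 474.5, -278.9,  -30.8]), np.float64(-0.84)) (array([ 473. , -277.8, -105.4]), np.float64(-0.44))
0.064 (array([ 476.8, -275.8,  -30.9]), np.float64(-0.84)) (array([ 473. , -276.9, -105.5]), np.float64(-0.44))
0.068 (array([ 479.2, -272.7,  -30.9]), np.float64(-0.84)) (array([ 473.1, -275.9, -105.6]), np.float64(-0.44))
[]
[(array([370., 231., 374., 230.]), 0.38)]
```

>>> send_rows(
  deltas=[
    [[2.0,0,0,1,0],[2.0,0,0,2.5,0],[2.0,0,0,4,0],[2.0,0,0,5.5,0],[2.0,0.1,2,5.5,0],[2.0,0.3,5,5.5,0],[2.0,0.4,8,5.5,0],[2.0,0.5,11,5.5,0],[2.0,0.6,14,5.5,0],[2.0,0.7,17,5.5,0]],
  ],
)

```text
time: 19.2
eef_pos: [0.5102, -0.101, 0.2695]
tool_rot: [180.0, -0.0, -178.5]
contact_force: [-0.6, 0.6, -2.5]
width: 0.0257
finger_force: 44.0
```

>>> send_rows(
  deltas=[
    [[2.0,0.1,2,0,0],[2.0,0.2,4,0,0],[2.0,0.2,5.5,0,0],[2.0,0.2,6.4,0,0],[2.0,0.2,6.8,0,0],[2.0,0.2,6.8,0,0],[2.0,0.2,6.8,0,0]],
  ],
)

```text
time: 20.08
eef_pos: [0.5127, -0.0354, 0.2697]
tool_rot: [-180.0, -0.0, -178.5]
contact_force: [-0.3, 0.1, -2.7]
width: 0.0255
finger_force: 44.0
```

```bash
cat > ck.py <<'E'
from rf import *
import sys
k=sys.argv[1]
s=snap("scene","s%s.png"%k);t=snap("top","t%s.png"%k)
o=arm.get_obs();print(o["eef_pos"],o["tool_rot"],o["width"],o["contact_force"],o["torque"],o["finger_force"])
e=o["eef_pos"]*1e3
zt=o["eef_pos"][2]-.2144+.062
for z in(zt-.002,zt,zt+.002):
    print(round(z,4),*[ringfit(gray(s),"scene",[e[0]-28+q,e[1]-4+q,1.5],z) for q in(-4,4)],ringfit(gray(t),"top",[e[0]-28,e[1]-4,1.5],z))
E
python3 ck.py 10
python3 - <<'E'
from m import *
g=gray(cv2.imread("pics/s0.png"))
import itertools
# brass saturation fit + other circle edges in the scene view
I=cv2.imread("pics/s0.png").astype(float); sat=I[:,:,2]-I[:,:,0]
print("brass outer",fitcirc(sat,"scene",.025,.080,[487,-37],1),fitcirc(sat,"scene",.025,.078,[487,-37],1))
print("bearing",fitcirc(g,"scene",.0425,.064,[485,-39],1),"flange",fitcirc(g,"scene",.062,.010,[485,-39],-1),fitcirc(gray(cv2.imread("pics/t0.png")),"top",.062,.010,[485,-39],-1))
E
```

```text
[ 0.51267851 -0.03541142  0.26976144] [-1.79996096e+02 -1.71805409e-03 -1.78514101e+02] 0.025739738201849514 [ 0.33972826  0.12607171 -2.00585114] [ 0.00483248  0.03078435 -0.02873118] 44.045318299904466
0.1154 (array([482.9, -40.6, -31.7]), np.float64(-0.52)) (array([482.9, -40.6, -31.7]), np.float64(-0.52)) (array([482.3, -34.4, -47.4]), np.float64(-0.46))
0.1174 (array([484.2, -39.4, -31.5]), np.float64(-0.52)) (array([484.2, -39.4, -31.5]), np.float64(-0.52)) (array([482.4, -34.3, -29.3]), np.float64(-0.45))
0.1194 (array([485.4, -38.3, -31.7]), np.float64(-0.52)) (array([485.4, -38.3, -31.7]), np.float64(-0.52)) (array([482.5, -34.2, -29.1]), np.float64(-0.45))
brass outer (array([489.4, -35.4]), np.float64(-15.6)) (array([488.3, -36.5]), np.float64(-15.5))
bearing (array([496.7, -26.8]), np.float64(-10.8)) flange (array([487.9, -35.7]), np.float64(-37.8)) (array([484.9, -38.6]), np.float64(-41.7))
```

>>> send_rows(
  deltas=[
    [[2.0,0.1,0.1,-0.4,0],[2.0,0.15,0.15,-0.8,0],[2.0,0.15,0.15,-1.1,0],[2.0,0.15,0.15,-1.1,0]],
  ],
)

```text
time: 20.68
eef_pos: [0.5141, -0.0335, 0.2585]
tool_rot: [180.0, -0.0, -178.5]
contact_force: [-0.0, 0.2, -2.1]
width: 0.0259
finger_force: 44.1
```

>>> send_rows(
  deltas=[
    [[2.0,0,0,-0.2,0],[2.0,0,0,-0.4,0],[2.0,0,0,-0.5,0],[2.0,0,0,-0.5,0]],
  ],
)

```text
time: 21.18
eef_pos: [0.5142, -0.0335, 0.2537]
tool_rot: [180.0, -0.0, -178.5]
contact_force: [0.6, -0.3, -2.3]
width: 0.0258
finger_force: 44.1
```

>>> send_rows(
  deltas=[
    [[2.0,0,0,-0.1,0],[2.0,0,0,-0.2,0],[2.0,0,0,-0.3,0],[2.0,0,0,-0.3,0]],
  ],
)

```text
time: 21.68
eef_pos: [0.5142, -0.0336, 0.2507]
tool_rot: [180.0, -0.0, -178.5]
contact_force: [0.5, 0.0, -2.1]
width: 0.0256
finger_force: 44.1
```

>>> send_rows(
  deltas=[
    [[2.0,0,0,-0.1,0],[2.0,0,0,-0.2,0],[2.0,0,0,-0.2,0]],
  ],
)

```text
time: 22.05
eef_pos: [0.5141, -0.0335, 0.2487]
tool_rot: [180.0, -0.0, -178.5]
contact_force: [0.3, -0.2, -2.2]
width: 0.0259
finger_force: 44.1
```

>>> send_rows(
  deltas=[
    [[2.0,0,0,-0.1,0],[2.0,0,0,-0.2,0],[2.0,0,0,-0.2,0]],
  ],
)

```text
time: 22.42
eef_pos: [0.5142, -0.0335, 0.2467]
tool_rot: [180.0, -0.0, -178.5]
contact_force: [0.1, 0.8, -2.8]
width: 0.0259
finger_force: 44.1
```

>>> send_rows(
  deltas=[
    [[2.0,0,0,-0.1,0],[2.0,0,0,-0.2,0],[2.0,0,0,-0.2,0]],
  ],
)

```text
time: 22.8
eef_pos: [0.5141, -0.0335, 0.2447]
tool_rot: [180.0, -0.0, -178.5]
contact_force: [-0.8, -0.0, -1.4]
width: 0.0252
finger_force: 44.1
```

```bash
python3 ck.py 11
```

```text
[ 0.51420447 -0.03355009  0.2448045 ] [-1.79998047e+02  3.35445922e-03 -1.78481438e+02] 0.02551275317243552 [-1.21775815  0.52725036 -2.43002826] [ 0.01005266 -0.01763127 -0.01914202] 44.05037102289498
0.0904 (array([486.2, -43. ,  42.6]), np.float64(-0.47)) (array([486.2, -43. ,  42.6]), np.float64(-0.47)) (array([482.3, -34.2, -43.3]), np.float64(-0.43))
0.0924 (array([487.4, -41.8,  42.6]), np.float64(-0.47)) (array([487.4, -41.8,  42.5]), np.float64(-0.47)) (array([482.3, -34.1, -43.3]), np.float64(-0.43))
0.0944 (array([488.6, -40.6,  42.5]), np.float64(-0.48)) (array([488.6, -40.6,  42.5]), np.float64(-0.48)) (array([482.4, -34.1, -24.6]), np.float64(-0.42))
```

>>> send_rows(
  deltas=[
    [[2.0,0,0,-0.1,0],[2.0,0,0,-0.2,0],[2.0,0,0,-0.3,0],[2.0,0,0,-0.3,0]],
  ],
)

```text
time: 23.4
eef_pos: [0.5141, -0.0335, 0.2417]
tool_rot: [180.0, -0.0, -178.5]
contact_force: [-0.3, 0.3, -2.3]
width: 0.0257
finger_force: 44.1
```

>>> send_rows(
  deltas=[
    [[2.0,0,0,-0.1,0],[2.0,0,0,-0.2,0],[2.0,0,0,-0.3,0],[2.0,0,0,-0.3,0]],
  ],
)

```text
time: 23.9
eef_pos: [0.5141, -0.0335, 0.2387]
tool_rot: [180.0, -0.0, -178.5]
contact_force: [-0.6, 0.3, -0.9]
width: 0.0258
finger_force: 44.1
```

>>> send_rows(
  deltas=[
    [[2.0,0,0,-0.1,0],[2.0,0,0,-0.2,0],[2.0,0,0,-0.25,0],[2.0,0,0,-0.25,0]],
  ],
)

```text
time: 24.4
eef_pos: [0.5142, -0.0335, 0.2362]
tool_rot: [180.0, -0.0, -178.5]
contact_force: [0.3, 0.6, -1.9]
width: 0.0256
finger_force: 44.1
```

```bash
python3 - <<'E'
from rf import *
s=snap("scene","s12.png")
for q in("ring","pliers","stub"):
    for r in finder.outline_of(q,"scene")[:2]:
        v,u=np.nonzero(r["pixels"]);print(q,round(r["p"],2),np.round(r["bbox"]),len(u),u.mean() if len(u) else 0,v.mean() if len(v) else 0)
a=np.linspace(0,2*np.pi,9)
print(proj("scene",np.c_[.487+.0285*np.cos(a),-.0375+.0285*np.sin(a),a*0+.084]).round())
s0=gray(cv2.imread("pics/s0.png"));d=gray(s)-s0
print(d[194:222,256:300:2].astype(int))
E
```

```text
ring 0.62 [274. 207. 281. 212.] 11 276.3636363636364 209.9090909090909
pliers 0.81 [263. 163. 275. 209.] 345 268.93333333333334 188.91884057971015
stub 0.69 [258. 192. 298. 239.] 1156 277.4143598615917 216.48961937716263
stub 0.51 [321. 254. 370. 312.] 1626 343.0030750307503 280.08917589175894
[[270. 206.]
 [277. 209.]
 [284. 206.]
 [287. 200.]
 [283. 195.]
 [276. 193.]
 [269. 195.]
 [266. 201.]
 [270. 206.]]
[[  16   17   16   17  -17 -125 -132 -128 -107  -68   -1   12   12   -6
     7   29   30   31   31   30   30   30]
 [  16   17   17   19  -26 -132 -138 -115 -103  -50    6   12   13    0
   -13   21   29   30   30   29   31   30]
 [  15   17   17   19  -43 -139 -120  -96 -101  -43    8   11   12    8
   -28    7   28   30   31   31   30   29]
 [  17   16   16   14  -58 -132  -88  -70  -99  -47    8   10   12   11
   -21   -6   24   30   31   29   30   30]
 [  17   17   18   11  -71 -113  -50  -53  -95  -52    8   12   13   10
    -7   -3   19   29   30   30   30   31]
 [  15   16   17    6  -79  -80  -28  -39  -91  -62    7   12   13   10
    -3    0   13   26   29   30   31   3
[... 1833 characters left out ...]
  2    4]
 [  12    4    1   -1    6    7    7    9   -4  -20  -26  -10    6    7
     8    4    8    3    0    1    1    7]
 [  12    5    3    1    1    5    6    7    6    0   -2   -1    8    7
     5    7    1    5    6    1    6    6]
 [  14    7    4    5    1    2    3    7    7    7    8    5    7    7
     5    7    6    4    1    4    3    5]
 [  12    6    4    6    3    1    4    3    6    6    7    6    3    7
     3    3    3    6    4    2    2    5]
 [  14    6    3    3    5    4    2    3    4    7    3    4    6    5
     5    1    2    7   -2    4    3    7]
 [  12    7    3    3    6    3    7    1    3    1    4    2    6    5
    -1    1    2   -1    2    3    1    4]]
```

>>> send_rows(
  deltas=[
    [[2.0,0,0,-0.05,0],[2.0,0,0,-0.1,0],[2.0,0,0,-0.15,0],[2.0,0,0,-0.15,0]],
  ],
)

```text
time: 25.1
eef_pos: [0.5142, -0.0335, 0.2348]
tool_rot: [180.0, 0.0, -178.5]
contact_force: [-1.0, 0.4, -1.8]
width: 0.0257
finger_force: 44.1
```

```bash
python3 - <<'E'
from h import *
o=[(arm.get_obs(),snap("scene"))[0] for _ in range(4)]
print(np.mean([x["contact_force"] for x in o],0),np.mean([x["torque"] for x in o],0),o[-1]["eef_pos"])
E
```

```text
[-0.2008414   0.40613612 -1.39891696] [ 0.00165387  0.00755682 -0.00142883] [ 0.51421802 -0.03353858  0.23482964]
```

>>> send_rows(
  deltas=[
    [[2.0,0,0,-0.05,0],[2.0,0,0,-0.1,0],[2.0,0,0,-0.1,0]],
  ],
)

```text
time: 25.68
eef_pos: [0.5143, -0.0336, 0.234]
tool_rot: [-180.0, 0.0, -178.5]
contact_force: [-0.7, -0.1, 1.0]
width: 0.0256
finger_force: 44.3
```

>>> send_rows(
  deltas=[
    [[2.0,0,0,-0.05,0],[2.0,0,0,-0.1,0],[2.0,0,0,-0.1,0]],
  ],
)

```text
time: 26.05
eef_pos: [0.5143, -0.0336, 0.233]
tool_rot: [-180.0, 0.0, -178.5]
contact_force: [0.3, -1.4, 3.2]
width: 0.0252
finger_force: 44.5
```

>>> send_rows(
  deltas=[
    [[2.0,0,0,0.1,0],[2.0,0,0,0.2,0],[2.0,0,0,0.28,0],[2.0,0,0,0.28,0],[2.0,0,0,0.28,0],[2.0,0,0,0.28,0]],
  ],
)

```text
time: 26.8
eef_pos: [0.5141, -0.0335, 0.2355]
tool_rot: [180.0, -0.0, -178.5]
contact_force: [0.5, -0.4, -1.5]
width: 0.0254
finger_force: 44.0
```

```bash
python3 - <<'E'
from h import *
o=[(arm.get_obs(),snap("scene","s13.png"))[0] for _ in range(4)]
print(np.mean([x["contact_force"] for x in o],0),np.mean([x["torque"] for x in o],0),o[-1]["eef_pos"],o[-1]["width"],o[-1]["finger_force"])
a=cv2.imread("pics/s12.png").astype(int);b=cv2.imread("pics/s13.png").astype(int)
print(np.abs(a-b)[190:215,256:300].mean())
E
```

```text
[ 0.41016146  0.06673612 -1.67959056] [-0.0174776   0.01334559 -0.00484905] [ 0.5141635  -0.03353338  0.23555873] 0.025897139237558767 44.0347614325583
1.7142424242424243
```

```bash
python3 -c "
from bench import job
print(job.job_done())"
```

```text
the job is handed in; nothing more can be done
None
```

I handed the job in at about 27 s of the 61 s, with the ring held spread at the groove by the squeezed pliers and no load on the stub; the final judgement was not shown to me. On the first try one blade landed on an ear, so I lifted off and re-aimed, and the second try picked the ring up.

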